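Load a reagent bottle from the slanted rack onto the loading plate

TASK

Pull the red-capped reagent bottle out of its sprung catch in the slanted rack and stand it upright in the middle of the round black plate of the loading station. The plate's height is not known beforehand, so lower the bottle gently until it rests on the plate, do not drop it or press it down hard, and only then let go and move away. Leave the blue-capped bottle in its bay and the other loose vessels on the bench alone.

Things in the scene. Friction and masses are not known exactly. Their poses are not given: they have to be found in the camera images.
- red_bottle: bottle to load: round, white, red cap and band, 140 mm tall, 60 mm diameter up to 83 mm, neck 35 mm at 98 to 106 mm, cap 40 mm diameter at 106 to 140 mm; 0.25 to 0.5 kg; a groove 4.5 mm deep round it 10 to 25 mm above its base. Origin: centre of underside; z along the bottle to the cap. It starts leaning 35 degrees from vertical in a rack bay, cap towards the rack's -x side (robot side).
- red_cap (a point): middle of the red cap, on the bottle's axis 123 mm above its underside, the place to grip (40 mm wide); axes as the bottle's
- blue_bottle: the same bottle with a blue cap and blue band, in the other bay of the rack, to be left there. Same origin and axes.
- rack: fixed white rack with black bays, base 150 x 270 mm; origin at bench height midway between the two bays, z up. Bottle undersides sit at x 0, y -65 or +65 mm, z 45 mm. A bottle rests on a ledge and on a grey V support that reaches 76 mm up its -x side.
- rack_catch (a point): point midway between the two bays at the height of their catches: in each bay two sprung steel rollers, left and right of the bottle (along y), sit in its groove. Pulling along the bottle's axis frees it with 10 to 20 N within 20 mm; clear of the rollers after 25 mm, of the supports after 80 mm.
- station: fixed white loading station, 150 x 160 mm, 30 mm high, grey panel 52 mm high behind it (x 75 to 135 mm). Origin: at bench height straight below the centre of its level round black plate (104 mm diameter, yellow ring of 72 mm). The plate's top is 49 to 94 mm above the bench: set differently each time, not reported. It gives softly by 4 mm (up to 18 N), then is firm.
- amber_jar: bystander: loose amber glass jar with black lid, 54 mm in diameter, 75 mm tall; origin at the centre of its underside
- beaker: bystander: loose white beaker, 68 mm in diameter, 85 mm tall; origin at the centre of its underside
- sample_pot: bystander: loose clear pot with green lid, 60 mm in diameter, 80 mm tall; origin at the centre of its underside

How it is judged:
By the outcome, as a careful person would: the job done as asked, in the order asked, and still so for the second after the job is handed in, with the robot touching nothing.
It also fails if it takes over 48 s, if anything falls off the work surface, if the arm or the gripper's body presses on something with over 40 N, if the wrist force passes 120 N, or if a joint passes its speed limit or range.

ROBOT

A 6-joint arm with a two-finger parallel gripper is mounted at the origin on the work surface. World frame = base frame: x ahead of the robot, y to its left, z up, the work surface at z = 0. Lengths are in m, angles in rad, forces in N, time in s.
With the tool pointing down it reaches from about 0.25 to 0.725 m from the base axis. Payload 9.7 kg.
Tool frame: the origin (TCP) lies on the centre line of the jaws, within the pads' length; the fingertips stand r.tip_reach ahead of it and the grasp point (between the pads) lies 11 mm behind it (r.tip_reach is the distance from the TCP to the fingertips, in m); z points along the fingers, y is the line along which they close (so a half turn about z gives the same grasp; the last joint's range is limited). The gripper opens to 85 mm and grips with 20 to 120 N. Pads are 22 mm wide; open, the fingers measure 114 mm over their backs; the gripper's body (76 mm by 85 mm) begins 54 mm behind the grasp point. The pads swing forward as they close: fully open they stand 13 mm farther back than shut.
Start: joints at [1.253, 0.087, 0.176, 1.66, 0, 1.571], TCP at [0.172, 0.522, 0.239] pointing down, gripper open.
Joint ranges: [-3.13, 3.13], [-0.85, 1.81], [-1.15, 1.24], [-2.2, 2.28], [-1.44, 1.52], [-3.14, 3.14]. Speed limits (rad/s): [2.22, 2.22, 2.57, 3.14, 3.14, 3.14].

INTERFACE

Orientations are given as a unit quaternion [w, x, y, z].
In Python, from cell import r gives the robot as it stands. The module is installed in compiled form; this text tells all that it offers.
- The arm moves only by the tool jog_arm, never from a script. Its arguments are lists of equal length, an entry for each row: "delta_pos": the shift along the tool's x, y, z as a fraction of full scale, a list of three; "delta_rot": the turn, a rotation vector about the tool's x, y, z as a fraction of full scale, a list of three. A call has 1 to 20 rows; each row is the pose to reach, as a shift and turn from the pose commanded when the call began, along the tool's axes at that moment, turning the shorter way round; what a row does not reach only later rows make up. Full scale, the value 1, is 80 mm for a shift and 180 degrees for a turn. A row lasts 1/10 s, in which the tool goes at most 50 mm and 8.59 degrees, less where a joint would pass 70% of its speed; a pose out of reach is approached as far as the arm can. A call with a number of a shift or a turn outside -1 to 1 is refused whole. A call with a gripper value outside its range is refused whole. "fingers" is the closure in counts, from 0 (fully open) to 255 (shut), set as the call begins (left out, the last holds). The fingers move at their own pace and stop on an object; "force" is the grip in N (left out, the last holds). Time passes only in rows, so rows that repeat a pose let the fingers close. It gives the time, the measured TCP pose, the force, the opening and the grip force at its end, in the units of the state.
- r.state(): the state, without advancing time (a new reading comes with each control period).
- r.get_image(name): name is "scene" or "side" or "wrist"; returns a dict with "pixels" (480x640x3 uint8, blue, green, red), "K" (3x3 intrinsics, pixels), "camera_from_world" (4x4, takes a point from world to camera coordinates); the wrist camera has in their place "T_tool_cam" (4x4, takes a point from camera to tool coordinates, whose origin is the TCP and whose axes are the flange's). Camera axes: x right, y down, z forward; pixel columns grow to the right and rows downward; lengths in m; the calibration is good to about 2 mm. A picture is of the moment at which its call begins: read the wrist's pose just before it. There is no depth.
- r.sign_off(): hands the job in; it is judged then, once.
The state is a dict: "time_s": time; "qpos": joint angles; "joint_vel": joint speeds; "joint_torque": joint torques, N m; "position": TCP position; "eef_rot": TCP orientation; "contact_force": force on the tool from outside, world axes, zero at the start; "torque": the same for the moment, N m; "opening": finger opening in m; "grip_force": force on a finger pad.
Only numpy, scipy, OpenCV 4.12 (cv2) and the standard library are available. Lean on these libraries where they do the work, as an engineer would, in place of code of your own. Each camera call takes 0.05 s, during which the arm holds its last target. There are 200 camera calls.

## Working session

There is one attempt and no reset: what is moved stays moved. The work goes in short steps, Python scripts to look and compute and a tool call to move; the robot and the scene stay as the last step left them, time stands still between calls to the robot, and variables do not carry over. Pictures are saved under pics/ and viewed, at most 10 in all, crops included, and the job is handed in when it is done.

Besides the shell and the picture viewer there is one more tool, called after "Call:" by a JSON object that holds its "fn" and its "kwargs". jog_arm: Moves the arm, as the interface text tells. Shift numbers are shares of 80 mm and turn numbers shares of 180 degrees, none past 1 either way. Its arguments: {"type":"object","properties":{"delta_pos":{"type":"array"},"delta_rot":{"type":"array"},"fingers":{"type":"number"},"force":{"type":"number"}},"required":["delta_pos","delta_rot"]}

```bash
mkdir -p pics
python3 - <<'E'
from cell import r
import cv2,pickle,numpy as np
s=r.state();print(s,r.tip_reach)
d={}
for n in("scene","side"):
    d[n]=r.get_image(n);cv2.imwrite(f"pics/{n}0.png",d[n]["pixels"])
    print(n,d[n]["K"],d[n]["camera_from_world"])
pickle.dump(d,open("d.pkl","wb"))
E
```

```text
{'time_s': 0.0, 'qpos': array([ 1.25300855e+00,  8.74522733e-02,  1.75131923e-01,  1.65982175e+00,
       -8.99971044e-06,  1.57078539e+00]), 'joint_vel': array([ 0.00121313, -0.00048964,  0.00128788, -0.00048726,  0.00076445,
        0.00124098]), 'joint_torque': array([-3.43589763e-04, -5.20385814e+01,  4.64806688e+01,  1.62363262e-02,
       -1.43354828e-05, -9.88957225e-06]), 'position': array([0.17178698, 0.52224246, 0.23858623]), 'eef_rot': array([-1.02028603e-04,  1.58220688e-01,  9.87403545e-01, -6.65120973e-04]), 'contact_force': array([-0.77784676, -0.97969821, -0.25680664]), 'torque': array([-0.0080914 ,  0.00019508,  0.02517162]), 'grip_force': 0.0, 'opening': 0.08533300847953314} 0.008
scene [[608.06917633   0.         317.68669378]
 [  0.         608.06917633 235.9299431 ]
 [  0.           0.           1.        ]] [[ 0.77971373  0.6260867  -0.00786989 -0.44014276]
 [ 0.43741274 -0.55365091 -0.70861892 -0.16942746]
 [-0.44801405  0.54907751 -0.70554751  1.69956716]
 [ 0.          0.          0.          1.        ]]
side [[507.93953075   0.         317.43630749]
 [  0.         507.93953075 235.20097543]
 [  0.           0.           1.        ]] [[ 0.82311021 -0.56787703 -0.0022943  -0.48963852]
 [-0.344897   -0.49669367 -0.79645556  0.28385208]
 [ 0.45114926  0.656362   -0.60469271  0.66992197]
 [ 0.          0.          0.          1.        ]]
```

View pics/scene0.png

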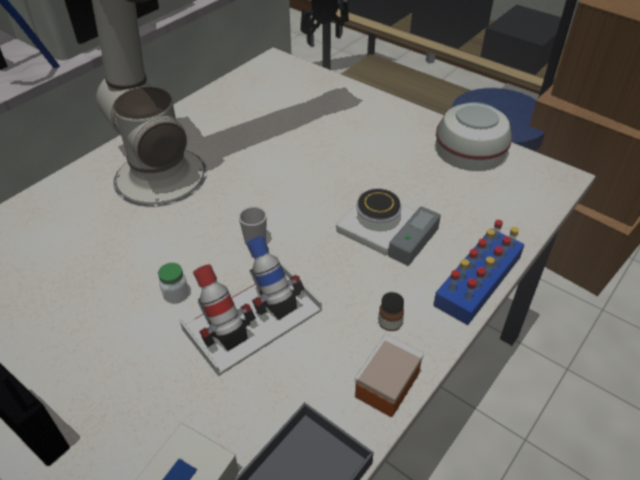

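View pics/side0.png

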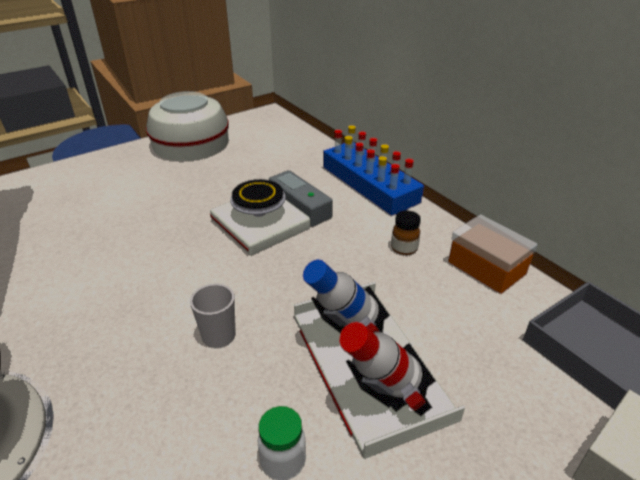

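The red cap is near scene (205,276) and side (363,340), the blue cap near scene (259,248) and side (320,275), and the plate ring near scene (379,203) and side (258,193). Next I segment and triangulate these.

```bash
cat > h.py <<'E'
import cv2,numpy as np
def blobs(img,lo,hi,roi,amin=25):
    h=cv2.cvtColor(img,cv2.COLOR_BGR2HSV); h[...,0]=(h[...,0].astype(int)+30)%180  # red centred at 30
    m=cv2.inRange(h,np.array(lo),np.array(hi)); k=np.zeros_like(m); x0,y0,x1,y1=roi; k[y0:y1,x0:x1]=255
    n,l,st,c=cv2.connectedComponentsWithStats(m&k)
    return [(c[i].round(1).tolist(),st[i].tolist()) for i in range(1,n) if st[i][4]>=amin]
def tri(d,a,b):
    P=[d[n]["K"]@d[n]["camera_from_world"][:3] for n in("scene","side")]
    X=cv2.triangulatePoints(P[0],P[1],np.array(a,float).reshape(2,1),np.array(b,float).reshape(2,1)).ravel()
    X=X[:3]/X[3]
    e=[np.round((p@np.r_[X,1])[:2]/(p@np.r_[X,1])[2]-q,1).tolist() for p,q in zip(P,(a,b))]
    return X,e
E
python3 - <<'E'
import pickle;from h import *
d=pickle.load(open("d.pkl","rb"))
R={"red":([20,130,60],[38,255,255]),"blue":([130,120,50],[160,255,255]),"yel":([45,90,60],[65,255,255]),"green":([75,100,40],[125,255,255])}
roi={"scene":{"red":(180,255,260,350),"blue":(235,230,300,300),"yel":(345,180,410,235),"green":(150,255,195,300)},
"side":{"red":(335,315,440,415),"blue":(295,255,390,340),"yel":(220,170,300,225),"green":(250,400,315,479)}}
for n in roi:
  for c in R: print(n,c,blobs(d[n]["pixels"],*R[c],roi[n][c],8))
E
```

```text
scene red [([204.7, 275.4], [194, 266, 21, 20, 282]), ([219.2, 307.2], [205, 297, 28, 19, 274]), ([257.1, 301.4], [254, 299, 6, 6, 28]), ([246.7, 307.4], [243, 305, 7, 6, 20]), ([204.6, 332.9], [201, 329, 8, 8, 38])]
scene blue [([257.5, 246.3], [248, 237, 19, 20, 260]), ([270.9, 277.3], [258, 268, 26, 18, 240])]
scene yel [([378.5, 202.1], [364, 192, 31, 21, 157])]
scene green [([169.7, 271.9], [159, 264, 22, 17, 289])]
side red [([359.4, 340.2], [339, 322, 40, 39, 1193]), ([397.9, 369.5], [380, 345, 29, 41, 420]), ([414.7, 400.2], [405, 392, 20, 18, 215]), ([338.3, 407.9], [335, 399, 8, 16, 35])]
side blue [([319.8, 276.1], [303, 260, 34, 33, 780]), ([354.8, 303.7], [340, 284, 25, 34, 344])]
side yel [([257.1, 192.1], [239, 182, 37, 21, 243])]
side green [([279.9, 428.2], [259, 407, 43, 44, 1503])]
```

Run:
```python
import pickle;from h import *
d=pickle.load(open("d.pkl","rb"))
for n,a,b in[("redcap",(204.7,275.4),(359.4,340.2)),("redband",(219.2,307.2),(397.9,369.5)),("bluecap",(257.5,246.3),(319.8,276.1)),("blueband",(270.9,277.3),(354.8,303.7)),("ring",(379,202),(257,192)),("green",(169.7,271.9),(279.9,428.2)),("jar lid",(393,301),(407,220)),("beaker",(253,216),(214,300))]:
    X,e=tri(d,a,b);print(n,X.round(4),e)
```

```text
redcap [ 0.4796 -0.2596  0.147 ] [[0.1, -0.2], [0.4, 0.5]]
redband [ 0.5258 -0.2789  0.0894] [[-1.7, 2.6], [-3.7, -5.5]]
bluecap [ 0.5077 -0.1325  0.1463] [[-0.0, 0.1], [-0.1, -0.2]]
blueband [ 0.5545 -0.1507  0.0885] [[-1.1, 2.3], [-2.8, -4.3]]
ring [0.5908 0.2087 0.08  ] [[-0.0, 0.0], [-0.0, -0.0]]
green [ 0.3575 -0.2636  0.0745] [[-0.2, 0.3], [-0.5, -0.7]]
jar lid [ 0.7866 -0.0218  0.0675] [[-0.2, 0.5], [-0.5, -0.7]]
beaker [ 0.3848 -0.0234  0.082 ] [[-0.2, 0.6], [-0.8, -1.2]]
```

```bash
cat >> h.py <<'E'
from scipy.spatial.transform import Rotation as Ro, Slerp
def q2R(q): return Ro.from_quat(np.r_[q[1:],q[0]])
def plan(p,R,wps):
    """wps: list of (pos,Rot). Returns rounded fractional deltas, chained on the rounded commands."""
    out=[]
    for P,Q in wps:
        dp=np.round(R.inv().apply(P-p)/.08,2); dr=np.round((R.inv()*Q).as_rotvec()/np.pi,3)
        p=p+R.apply(dp*.08); R=R*Ro.from_rotvec(dr*np.pi); out.append((dp.tolist(),dr.tolist()))
    return out,p,R
yaw=-np.arctan2(.0281,.1271); rx=np.array([np.cos(yaw),np.sin(yaw),0]); ry=np.array([-rx[1],rx[0],0])
u=-np.sin(np.radians(35))*rx+np.cos(np.radians(35))*np.array([0,0,1])
C=np.array([.4796,-.2596,.147]); Rg=Ro.from_matrix(np.c_[np.cross(-ry,-u),-ry,-u]); Tg=C-.011*u
E
python3 - <<'E'
from h import *; from cell import r
s=r.state();p=s["position"];R=q2R(s["eef_rot"]);n=11
P1=Tg+.09*u; w=[]
down=Ro.from_matrix(np.c_[np.cross(-ry,[0,0,-1]),-ry,[0,0,-1]])
yaw0=R.as_matrix()[:,1];a0=np.degrees(np.arctan2(yaw0[1],yaw0[0]));ay=-ry;a1=np.degrees(np.arctan2(ay[1],ay[0]));print(a0,a1)
tilt=(down.inv()*Rg).as_rotvec()
az0,az1=np.arctan2(p[1],p[0]),np.arctan2(P1[1],P1[0])
for i in range(1,n+1):
    t=i/n;az=az0+t*(az1-az0);rr=(1-t)*np.hypot(*p[:2])+t*np.hypot(*P1[:2])-.13*np.sin(np.pi*t)**1
    z=(1-t)*p[2]+t*P1[2]+.04*np.sin(np.pi*t)
    Q=Ro.from_euler('z',(a1-a0)*(t-1),degrees=True)*down*Ro.from_rotvec(tilt*max(0,(t-.5)*2))
    w.append((np.array([rr*np.cos(az),rr*np.sin(az),z]),Q))
o,pf,Rf=plan(p,R,w)
for a in o:print(a)
print(pf,P1)
E
```

```text
71.79424394776555 -102.46674247772641
([-1.02, -0.59, -0.11], [-0.0, 0.0, 0.088])
([-1.0, -0.44, -0.1], [-0.0, 0.0, 0.088])
([-0.97, -0.26, -0.07], [-0.0, 0.0, 0.088])
([-0.91, -0.07, -0.05], [-0.0, 0.0, 0.088])
([-0.83, 0.13, -0.01], [-0.0, 0.0, 0.088])
([-0.73, 0.33, 0.03], [-0.002, 0.018, 0.088])
([-0.61, 0.52, 0.04], [-0.01, 0.035, 0.088])
([-0.5, 0.7, 0.02], [-0.02, 0.035, 0.085])
([-0.38, 0.84, 0.04], [-0.028, 0.035, 0.084])
([-0.27, 0.96, 0.06], [-0.038, 0.036, 0.079])
([-0.19, 1.05, 0.1], [-0.047, 0.035, 0.075])
[ 0.43547398 -0.24986836  0.21142172] [ 0.43535586 -0.24981825  0.21171301]
```

Call:
{"fn": "jog_arm", "kwargs": {"delta_pos": [[-1.0,-0.59,-0.11],[-1.0,-0.59,-0.11],[-1.0,-0.59,-0.11]], "delta_rot": [[0,0,0.088],[0,0,0.088],[0,0,0.088]], "fingers": 0}}

```text
time_s: 0.4
position: [0.2353, 0.45, 0.2489]
eef_rot: [0.0, 0.296, 0.955, 0.0]
contact_force: [1.1, 0.6, 0.3]
opening: 0.0854
grip_force: 0.0
```

Call:
{"fn": "jog_arm", "kwargs": {"delta_pos": [[-1.0,-0.44,-0.1],[-1.0,-0.44,-0.1],[-1.0,-0.44,-0.1]], "delta_rot": [[0,0,0.088],[0,0,0.088],[0,0,0.088]]}}

```text
time_s: 0.7
position: [0.2811, 0.3763, 0.2567]
eef_rot: [0.0, 0.425, 0.905, 0.0]
contact_force: [-0.3, 0.3, 0.9]
opening: 0.0855
grip_force: 0.0
```

Call:
{"fn": "jog_arm", "kwargs": {"delta_pos": [[-0.97,-0.26,-0.07],[-0.97,-0.26,-0.07],[-0.97,-0.26,-0.07]], "delta_rot": [[0,0,0.088],[0,0,0.088],[0,0,0.088]]}}

```text
time_s: 1.0
position: [0.3145, 0.3044, 0.262]
eef_rot: [0.0, 0.545, 0.839, 0.0]
contact_force: [0.1, -0.0, 0.5]
opening: 0.0855
grip_force: 0.0
```

Call:
{"fn": "jog_arm", "kwargs": {"delta_pos": [[-0.91,-0.07,-0.05],[-0.91,-0.07,-0.05],[-0.91,-0.07,-0.05]], "delta_rot": [[0,0,0.088],[0,0,0.088],[0,0,0.088]]}}

```text
time_s: 1.3
position: [0.339, 0.2365, 0.2658]
eef_rot: [0.0, 0.654, 0.756, 0.0]
contact_force: [0.4, 1.1, 0.7]
opening: 0.0849
grip_force: 0.0
```

Call:
{"fn": "jog_arm", "kwargs": {"delta_pos": [[-0.83,0.13,-0.01],[-0.83,0.13,-0.01],[-0.83,0.13,-0.01]], "delta_rot": [[0,0,0.088],[0,0,0.088],[0,0,0.088]]}}

```text
time_s: 1.6
position: [0.3589, 0.173, 0.2663]
eef_rot: [-0.0, 0.752, 0.66, -0.0]
contact_force: [0.5, 1.1, 1.0]
opening: 0.085
grip_force: 0.0
```

Call:
{"fn": "jog_arm", "kwargs": {"delta_pos": [[-0.73,0.33,0.03],[-0.73,0.33,0.03],[-0.73,0.33,0.03]], "delta_rot": [[-0.002,0.018,0.088],[-0.002,0.018,0.088],[-0.002,0.018,0.088]]}}

```text
time_s: 1.9
position: [0.3775, 0.1119, 0.2638]
eef_rot: [-0.017, 0.835, 0.55, 0.024]
contact_force: [0.9, 0.8, 0.2]
opening: 0.0856
grip_force: 0.0
```

Tracking is good, so I continue.

Call:
{"fn": "jog_arm", "kwargs": {"delta_pos": [[-0.61,0.52,0.04],[-0.61,0.52,0.04],[-0.61,0.52,0.04]], "delta_rot": [[-0.01,0.035,0.088],[-0.01,0.035,0.088],[-0.01,0.035,0.088]]}}

```text
time_s: 2.2
position: [0.3964, 0.0509, 0.2578]
eef_rot: [-0.037, 0.9, 0.428, 0.076]
contact_force: [-1.1, 0.5, -0.3]
opening: 0.0853
grip_force: 0.0
```

Call:
{"fn": "jog_arm", "kwargs": {"delta_pos": [[-0.5,0.7,0.02],[-0.5,0.7,0.02],[-0.5,0.7,0.02]], "delta_rot": [[-0.02,0.035,0.085],[-0.02,0.035,0.085],[-0.02,0.035,0.085]]}}

```text
time_s: 2.5
position: [0.415, -0.0149, 0.2493]
eef_rot: [-0.041, 0.944, 0.3, 0.132]
contact_force: [-0.2, -0.5, 0.6]
opening: 0.0852
grip_force: 0.0
```

Call:
{"fn": "jog_arm", "kwargs": {"delta_pos": [[-0.38,0.84,0.04],[-0.38,0.84,0.04],[-0.38,0.84,0.04]], "delta_rot": [[-0.028,0.035,0.084],[-0.028,0.035,0.084],[-0.028,0.035,0.084]]}}

```text
time_s: 2.8
position: [0.4304, -0.0861, 0.2376]
eef_rot: [-0.033, 0.967, 0.164, 0.19]
contact_force: [0.1, 0.4, -0.7]
opening: 0.0853
grip_force: 0.0
```

Call:
{"fn": "jog_arm", "kwargs": {"delta_pos": [[-0.27,0.96,0.06],[-0.27,0.96,0.06],[-0.27,0.96,0.06]], "delta_rot": [[-0.038,0.036,0.079],[-0.038,0.036,0.079],[-0.038,0.036,0.079]]}}

```text
time_s: 3.1
position: [0.4384, -0.1645, 0.2246]
eef_rot: [-0.008, 0.968, 0.03, 0.247]
contact_force: [-0.6, 1.8, -0.5]
opening: 0.0854
grip_force: 0.0
```

Call:
{"fn": "jog_arm", "kwargs": {"delta_pos": [[-0.19,1.0,0.1],[-0.19,1.0,0.1],[-0.19,1.0,0.1],[-0.19,1.0,0.1]], "delta_rot": [[-0.047,0.035,0.075],[-0.047,0.035,0.075],[-0.047,0.035,0.075],[-0.047,0.035,0.075]]}}

```text
time_s: 3.5
position: [0.4343, -0.2434, 0.2116]
eef_rot: [0.032, 0.948, -0.1, 0.299]
contact_force: [-1.1, 0.7, 1.0]
opening: 0.0854
grip_force: 0.0
```

```bash
cat > look.py <<'E'
import sys,cv2,pickle;from h import *;from cell import r
s=r.state();w=r.get_image("wrist");w["s"]=s;pickle.dump(w,open(sys.argv[1]+".pkl","wb"));cv2.imwrite(f"pics/{sys.argv[1]}.png",w["pixels"])
print(s["qpos"].round(3),s["position"].round(4),w["K"],w["T_tool_cam"].round(4))
R=q2R(s["eef_rot"]);o,p,Q=plan(s["position"],R,[(Tg+.09*u,Rg)]);print(o)
E
python3 look.py w1
```

```text
[-0.645 -0.622 -0.578  1.049  0.242  2.779] [ 0.4343 -0.2434  0.2116] [[358.89794858   0.         313.82316359]
 [  0.         358.89794858 247.15020476]
 [  0.           0.           1.        ]] [[ 0.000e+00 -9.549e-01 -2.969e-01  7.520e-02]
 [ 1.000e+00 -2.000e-04  7.000e-04  1.000e-04]
 [-7.000e-04 -2.969e-01  9.549e-01 -1.348e-01]
 [ 0.000e+00  0.000e+00  0.000e+00  1.000e+00]]
[([0.03, 0.08, 0.02], [-0.001, 0.0, 0.002])]
```

View pics/w1.png

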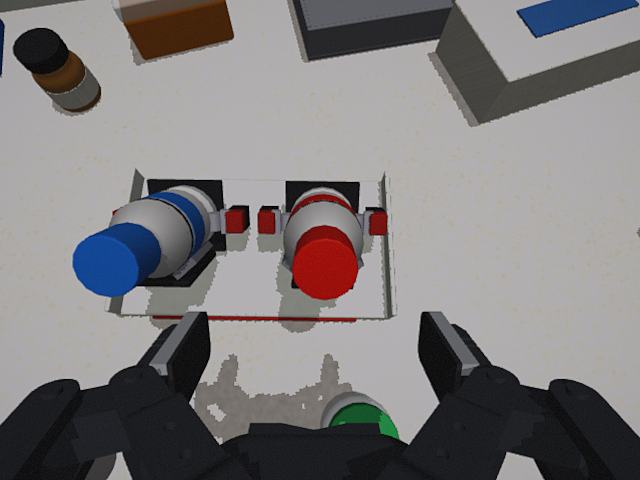

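The wrist view shows the red cap's top disc near (325,268), between the open fingers, with the rack edges parallel to the closing line. I compare this with the predicted cap position.

Run:
```python
import pickle;from h import *
w=pickle.load(open("w1.pkl","rb"));s=w["s"];R=q2R(s["eef_rot"]);K=w["K"];T=np.linalg.inv(w["T_tool_cam"])
def proj(X):
    c=T@np.c_[R.inv().apply(np.atleast_2d(X)-s["position"]),np.ones(len(np.atleast_2d(X)))].T
    return (K@c[:3]/c[2])[:2].T
print(blobs(w["pixels"],[20,130,60],[38,255,255],(240,150,420,330)))
th=np.linspace(0,2*np.pi,60);a=np.cross(ry,u)
ring=np.array([C+h*u+.02*(np.cos(t)*ry+np.sin(t)*a) for h in(.017,-.017) for t in th])
q=proj(ring);print(q.min(0),q.max(0));print(proj(C+.017*u),proj(C-.123*u))
print("mm/px", .04/(q.max(0)[0]-q.min(0)[0])*1000)
h=cv2.cvtColor(w["pixels"],cv2.COLOR_BGR2HSV)
print(h[225:300:6,325,:].tolist())
```

```text
[([321.4, 201.5], [289, 194, 67, 24, 349]), ([241.2, 220.9], [240, 210, 4, 23, 75]), ([266.1, 221.6], [258, 210, 17, 24, 376]), ([378.0, 223.3], [369, 211, 18, 24, 380]), ([324.4, 262.9], [292, 225, 66, 75, 3863]), ([297.5, 318.5], [240, 317, 116, 4, 345])]
[289.97403677 219.79625942] [358.08799212 297.13768038]
[[324.01632142 266.05045048]] [[320.34123733 215.35003995]]
mm/px 0.5872511703614087
[[1, 199, 122], [3, 234, 121], [1, 239, 125], [1, 233, 160], [1, 226, 160], [1, 239, 158], [0, 235, 156], [0, 242, 155], [2, 237, 156], [1, 239, 155], [1, 229, 156], [1, 238, 153], [1, 242, 155]]
```

Call:
{"fn": "jog_arm", "kwargs": {"delta_pos": [[0.01,0.09,0.1],[0.01,0.09,0.22],[0.01,0.09,0.36],[0.01,0.09,0.5],[0.01,0.09,0.64],[0.01,0.09,0.78],[0.01,0.09,0.9],[0.01,0.09,1.0]], "delta_rot": [[-0.001,0,0.002],[-0.001,0,0.002],[-0.001,0,0.002],[-0.001,0,0.002],[-0.001,0,0.002],[-0.001,0,0.002],[-0.001,0,0.002],[-0.001,0,0.002]]}}

```text
time_s: 4.35
position: [0.4781, -0.2623, 0.1453]
eef_rot: [0.033, 0.948, -0.107, 0.299]
contact_force: [-0.4, -1.3, 0.4]
opening: 0.0855
grip_force: 0.0
```

Call:
{"fn": "jog_arm", "kwargs": {"delta_pos": [[0,0,0.08],[0,0,0.15],[0,0,0.15],[0,0,0.15]], "delta_rot": [[0,0,0],[0,0,0],[0,0,0],[0,0,0]]}}

```text
time_s: 4.75
position: [0.4845, -0.2639, 0.1366]
eef_rot: [0.033, 0.947, -0.107, 0.3]
contact_force: [-0.2, 0.1, 0.1]
opening: 0.0853
grip_force: 0.0
```

```bash
python3 look.py w2
```

```text
[-0.607 -0.485 -0.646  0.833  0.216  2.825] [ 0.4845 -0.2639  0.1366] [[358.89794858   0.         313.82316359]
 [  0.         358.89794858 247.15020476]
 [  0.           0.           1.        ]] [[ 0.000e+00 -9.549e-01 -2.969e-01  7.520e-02]
 [ 1.000e+00 -2.000e-04  7.000e-04  1.000e-04]
 [-7.000e-04 -2.969e-01  9.549e-01 -1.348e-01]
 [ 0.000e+00  0.000e+00  0.000e+00  1.000e+00]]
[([0.02, -0.04, -1.13], [0.001, -0.0, -0.002])]
```

View pics/w2.png

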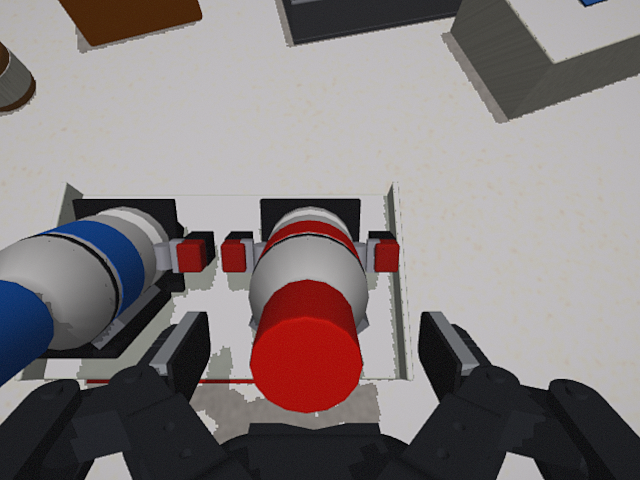

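The cap spans columns 250–362, centre 306, against a finger midline of 313.5. That puts the jaws 2.7 mm too far in +y, so I correct that and close.

Call:
{"fn": "jog_arm", "kwargs": {"delta_pos": [[0,-0.034,0],[0,-0.034,0],[0,-0.034,0]], "delta_rot": [[0,0,0],[0,0,0],[0,0,0]]}}

```text
time_s: 5.1
position: [0.4851, -0.2611, 0.1367]
eef_rot: [0.033, 0.947, -0.107, 0.3]
contact_force: [-0.3, 0.7, -0.0]
opening: 0.0855
grip_force: 0.0
```

Call:
{"fn": "jog_arm", "kwargs": {"delta_pos": [[0,0,0],[0,0,0],[0,0,0],[0,0,0],[0,0,0],[0,0,0],[0,0,0],[0,0,0],[0,0,0],[0,0,0]], "delta_rot": [[0,0,0],[0,0,0],[0,0,0],[0,0,0],[0,0,0],[0,0,0],[0,0,0],[0,0,0],[0,0,0],[0,0,0]], "fingers": 255, "force": 80}}

```text
time_s: 6.1
position: [0.485, -0.2612, 0.1368]
eef_rot: [0.033, 0.947, -0.107, 0.3]
contact_force: [-5.8, 1.8, 3.8]
opening: 0.0382
grip_force: 79.6
```

Call:
{"fn": "jog_arm", "kwargs": {"delta_pos": [[0,0,-0.04],[0,0,-0.08],[0,0,-0.12],[0,0,-0.16],[0,0,-0.2],[0,0,-0.24],[0,0,-0.28],[0,0,-0.32],[0,0,-0.36],[0,0,-0.4]], "delta_rot": [[0,0,0],[0,0,0],[0,0,0],[0,0,0],[0,0,0],[0,0,0],[0,0,0],[0,0,0],[0,0,0],[0,0,0]]}}

```text
time_s: 7.1
position: [0.4669, -0.257, 0.1625]
eef_rot: [0.033, 0.948, -0.107, 0.299]
contact_force: [3.8, -0.6, -4.3]
opening: 0.0384
grip_force: 85.0
```

```bash
python3 look.py w3
```

```text
[-0.618 -0.539 -0.628  0.907  0.223  2.815] [ 0.4669 -0.257   0.1625] [[358.89794858   0.         313.82316359]
 [  0.         358.89794858 247.15020476]
 [  0.           0.           1.        ]] [[ 0.000e+00 -9.549e-01 -2.969e-01  7.520e-02]
 [ 1.000e+00 -2.000e-04  7.000e-04  1.000e-04]
 [-7.000e-04 -2.969e-01  9.549e-01 -1.348e-01]
 [ 0.000e+00  0.000e+00  0.000e+00  1.000e+00]]
[([0.02, -0.0, -0.74], [0.001, -0.0, -0.002])]
```

View pics/w3.png

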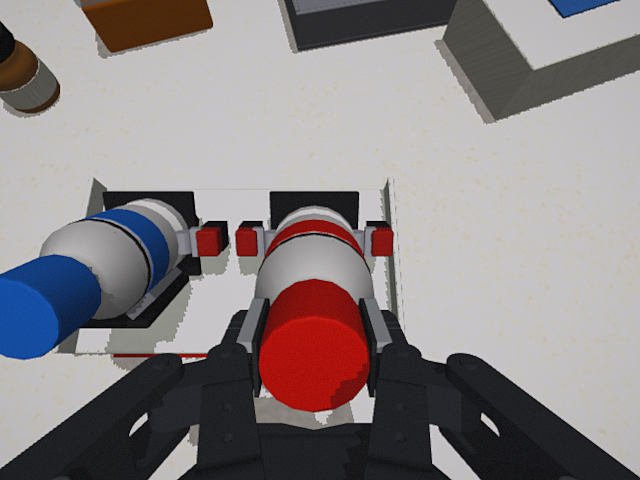

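The cap moved up with the jaws: its bottom edge is still at row 411, so there was no slip. I continue the axial pull until clear of the supports.

Call:
{"fn": "jog_arm", "kwargs": {"delta_pos": [[0,0,-0.07],[0,0,-0.16],[0,0,-0.27],[0,0,-0.38],[0,0,-0.49],[0,0,-0.6],[0,0,-0.7],[0,0,-0.79],[0,0,-0.86],[0,0,-0.9],[0,0,-0.9],[0,0,-0.9]], "delta_rot": [[0,0,0],[0,0,0],[0,0,0],[0,0,0],[0,0,0],[0,0,0],[0,0,0],[0,0,0],[0,0,0],[0,0,0],[0,0,0],[0,0,0]]}}

```text
time_s: 8.35
position: [0.4267, -0.2479, 0.2213]
eef_rot: [0.033, 0.948, -0.107, 0.299]
contact_force: [-0.5, 0.0, -4.2]
opening: 0.0383
grip_force: 84.8
```

Run:
```python
from h import *;from cell import r
s=r.state();p=s["position"];R=q2R(s["eef_rot"]);print(s["qpos"].round(3),s["contact_force"],p)
# final TCP: above plate, tool down; tool-y yaw rotates with azimuth
S=np.array([.5908,.2087]);az0=np.arctan2(p[1],p[0]);az1=np.arctan2(S[1],S[0])
y1=-ry
def down(d):
    y=Ro.from_euler('z',d).apply(-ry);return Ro.from_matrix(np.c_[np.cross(y,[0,0,-1]),y,[0,0,-1]])
full=az1-az0;w=[]
w.append((p+[0,0,.07],Slerp([0,1],Ro.concatenate([R,down(0)]))([.3])[0]))
w.append((p+[.0,.01,.12],down(0)))
p2=w[-1][0];n=7
for i in range(1,n+1):
    t=i/n;az=az0+t*full;rr=(1-t)*np.hypot(*p2[:2])+t*np.hypot(*S)-.02*np.sin(np.pi*t)
    w.append((np.array([rr*np.cos(az),rr*np.sin(az),p2[2]-.03*t]),down(full*t)))
o,pf,Rf=plan(p,R,w)
for (a,c),q in zip(o,w):print(a,c,q[0].round(3),round(np.linalg.norm(c)*180,1))
print(pf)
```

```text
[-0.664 -0.63  -0.564  1.072  0.247  2.775] [-0.5439816   0.01718958 -4.23400452] [ 0.42674755 -0.24789814  0.22126965]
[0.5, -0.0, -0.72] [0.0, -0.058, -0.001] [ 0.427 -0.248  0.291] 10.4
[0.24, -0.12, -0.58] [0.0, -0.137, -0.002] [ 0.427 -0.238  0.341] 24.7
[0.29, -0.61, 0.06] [0.0, 0.0, -0.039] [ 0.46  -0.196  0.337] 7.0
[0.34, -0.72, 0.05] [0.0, 0.0, -0.039] [ 0.493 -0.141  0.333] 7.0
[0.39, -0.73, 0.05] [0.0, 0.0, -0.04] [ 0.522 -0.082  0.328] 7.2
[0.44, -0.74, 0.05] [0.0, 0.0, -0.039] [ 0.548 -0.017  0.324] 7.0
[0.5, -0.77, 0.05] [0.0, 0.0, -0.04] [0.569 0.053 0.32 ] 7.2
[0.54, -0.79, 0.06] [0.0, 0.001, -0.039] [0.584 0.128 0.316] 7.0
[0.58, -0.83, 0.05] [0.0, -0.0, -0.039] [0.591 0.209 0.311] 7.0
[0.59108375 0.20843177 0.31131266]
```

Call:
{"fn": "jog_arm", "kwargs": {"delta_pos": [[0.08,0,-0.12],[0.2,0,-0.28],[0.33,0,-0.46],[0.44,0,-0.62],[0.5,0,-0.72]], "delta_rot": [[0,-0.006,0],[0,-0.02,0],[0,-0.036,0],[0,-0.05,-0.001],[0,-0.058,-0.001]]}}

```text
time_s: 8.85
position: [0.4271, -0.2481, 0.2928]
eef_rot: [0.024, 0.971, -0.108, 0.212]
contact_force: [-0.6, 0.7, -2.8]
opening: 0.0386
grip_force: 84.8
```

Call:
{"fn": "jog_arm", "kwargs": {"delta_pos": [[0.04,-0.02,-0.1],[0.08,-0.04,-0.2],[0.12,-0.06,-0.31],[0.17,-0.08,-0.42],[0.21,-0.1,-0.52],[0.24,-0.12,-0.58]], "delta_rot": [[0,-0.022,0],[0,-0.046,0],[0,-0.072,-0.001],[0,-0.1,-0.001],[0,-0.125,-0.002],[0,-0.137,-0.002]]}}

```text
time_s: 9.45
position: [0.428, -0.2384, 0.3414]
eef_rot: [0.0, 0.994, -0.108, -0.002]
contact_force: [-0.2, -0.4, -4.3]
opening: 0.0385
grip_force: 84.7
```

Call:
{"fn": "jog_arm", "kwargs": {"delta_pos": [[0.04,-0.08,0.01],[0.11,-0.22,0.02],[0.19,-0.4,0.04],[0.29,-0.61,0.06]], "delta_rot": [[0,0,-0.006],[0,0,-0.015],[0,0,-0.027],[0,0,-0.039]]}}

```text
time_s: 9.85
position: [0.4602, -0.1945, 0.3369]
eef_rot: [0.001, 0.999, -0.046, 0.001]
contact_force: [-0.4, 0.2, -4.0]
opening: 0.0388
grip_force: 84.7
```

Call:
{"fn": "jog_arm", "kwargs": {"delta_pos": [[0.08,-0.18,0.01],[0.17,-0.36,0.02],[0.25,-0.54,0.04],[0.34,-0.72,0.05]], "delta_rot": [[0,0,-0.01],[0,0,-0.02],[0,0,-0.03],[0,0,-0.039]]}}

```text
time_s: 10.25
position: [0.4926, -0.1392, 0.3328]
eef_rot: [0.001, 1.0, 0.016, 0.001]
contact_force: [-0.1, 0.6, -4.7]
opening: 0.0382
grip_force: 84.7
```

Call:
{"fn": "jog_arm", "kwargs": {"delta_pos": [[0.1,-0.18,0.01],[0.2,-0.36,0.02],[0.29,-0.55,0.04],[0.39,-0.73,0.05]], "delta_rot": [[0,0,-0.01],[0,0,-0.02],[0,0,-0.03],[0,0,-0.04]]}}

```text
time_s: 10.65
position: [0.522, -0.0799, 0.3287]
eef_rot: [0.001, 0.997, 0.078, 0.0]
contact_force: [0.5, 0.4, -4.5]
opening: 0.0385
grip_force: 84.7
```

Call:
{"fn": "jog_arm", "kwargs": {"delta_pos": [[0.11,-0.18,0.01],[0.22,-0.37,0.02],[0.33,-0.55,0.04],[0.44,-0.74,0.05]], "delta_rot": [[0,0,-0.01],[0,0,-0.02],[0,0,-0.03],[0,0,-0.039]]}}

```text
time_s: 11.05
position: [0.5479, -0.0162, 0.3245]
eef_rot: [0.001, 0.99, 0.139, -0.0]
contact_force: [0.1, -0.4, -4.5]
opening: 0.0384
grip_force: 84.7
```

Call:
{"fn": "jog_arm", "kwargs": {"delta_pos": [[0.13,-0.19,0.01],[0.25,-0.38,0.02],[0.38,-0.58,0.04],[0.5,-0.77,0.05]], "delta_rot": [[0,0,-0.01],[0,0,-0.02],[0,0,-0.03],[0,0,-0.04]]}}

```text
time_s: 11.45
position: [0.5695, 0.0542, 0.3202]
eef_rot: [0.001, 0.98, 0.201, -0.0]
contact_force: [0.3, 0.8, -3.6]
opening: 0.0383
grip_force: 84.7
```

Call:
{"fn": "jog_arm", "kwargs": {"delta_pos": [[0.14,-0.2,0.01],[0.27,-0.4,0.03],[0.4,-0.6,0.05],[0.54,-0.79,0.06]], "delta_rot": [[0,0,-0.01],[0,0,-0.02],[0,0,-0.03],[0,0.001,-0.039]]}}

```text
time_s: 11.85
position: [0.5843, 0.1293, 0.3153]
eef_rot: [0.0, 0.965, 0.261, 0.001]
contact_force: [0.5, 0.0, -3.4]
opening: 0.0385
grip_force: 84.8
```

Call:
{"fn": "jog_arm", "kwargs": {"delta_pos": [[0.14,-0.2,0.01],[0.28,-0.4,0.03],[0.42,-0.6,0.04],[0.52,-0.74,0.05],[0.58,-0.83,0.05],[0.58,-0.83,0.05],[0.58,-0.83,0.05]], "delta_rot": [[0,0,-0.01],[0,0,-0.02],[0,0,-0.03],[0,0,-0.036],[0,0,-0.039],[0,0,-0.039],[0,0,-0.039]]}}

```text
time_s: 12.55
position: [0.5911, 0.2082, 0.3116]
eef_rot: [0.001, 0.948, 0.318, 0.001]
contact_force: [0.1, -0.1, -3.4]
opening: 0.0383
grip_force: 84.7
```

Run:
```python
from cell import r
import cv2,pickle,numpy as np
from h import *
s=r.state();R=q2R(s["eef_rot"]);print(s["qpos"].round(3),s["position"],s["contact_force"],R.as_matrix().round(4),s["opening"])
d={}
for n in("scene","side"): d[n]=r.get_image(n)
pickle.dump(d,open("d2.pkl","wb"))
cv2.imwrite("pics/both2.png",np.hstack([cv2.resize(d["scene"]["pixels"][60:300,260:500],(400,400)),cv2.resize(d["side"]["pixels"][20:260,140:380],(400,400))]))
```

```text
[ 3.390e-01  3.310e-01  6.060e-01  1.844e+00 -1.000e-03  2.834e+00] [0.59110972 0.20817603 0.31162948] [ 0.11271679 -0.07009584 -3.35983637] [[ 7.978e-01  6.029e-01  2.000e-03]
 [ 6.029e-01 -7.978e-01 -5.000e-04]
 [ 1.300e-03  1.600e-03 -1.000e+00]] 0.038299450098524986
```

View pics/both2.png

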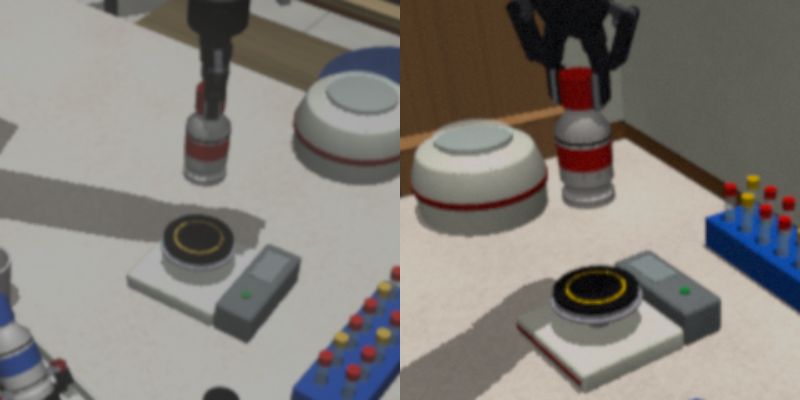

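```bash
python3 - <<'E'
import pickle;from h import *
d=pickle.load(open("d2.pkl","rb"));p=np.array([.5911,.2082,.3116])
for n,roi in(("scene",(340,90,420,180)),("side",(220,50,280,150))):
    M=d[n]["K"]@d[n]["camera_from_world"][:3]
    f=lambda X:((M@np.r_[X,1])[:2]/(M@np.r_[X,1])[2]).round(1)
    b=blobs(d[n]["pixels"],[20,100,40],[40,255,255],roi,20);print(n,b)
    for z in(.011,-.112):print(z,f(p+[0,0,z]))
    for x0 in [i/1000 for i in (-70,-60,-50)]:print(x0,f(p+[0,0,x0]))
    # silhouette mid per row: print gray rows
    g=cv2.cvtColor(d[n]["pixels"],cv2.COLOR_BGR2GRAY)
E
python3 - <<'E'
import pickle,cv2,numpy as np
d=pickle.load(open("d2.pkl","rb"))
o=[cv2.resize(d["scene"]["pixels"][100:180,345:425],(400,400),interpolation=2),cv2.resize(d["side"]["pixels"][60:150,207:297],(400,400),interpolation=2)]
cv2.imwrite("pics/zoom.png",np.hstack(o))
E
```

```text
scene [([380.0, 117.4], [379, 110, 4, 18, 44]), ([383.5, 150.5], [373, 145, 23, 11, 170])]
0.011 [386.  118.7]
-0.112 [382.3 163.6]
-0.07 [383.5 148.9]
-0.06 [383.8 145.3]
-0.05 [384.1 141.7]
side [([245.1, 72.5], [234, 60, 22, 26, 502]), ([250.5, 114.7], [233, 102, 35, 22, 459]), ([223.5, 130.8], [220, 124, 8, 13, 42])]
0.011 [246.8  73. ]
-0.112 [252.5 137.9]
-0.07 [250.7 116.9]
-0.06 [250.2 111.8]
-0.05 [249.8 106.5]
```

View pics/zoom.png

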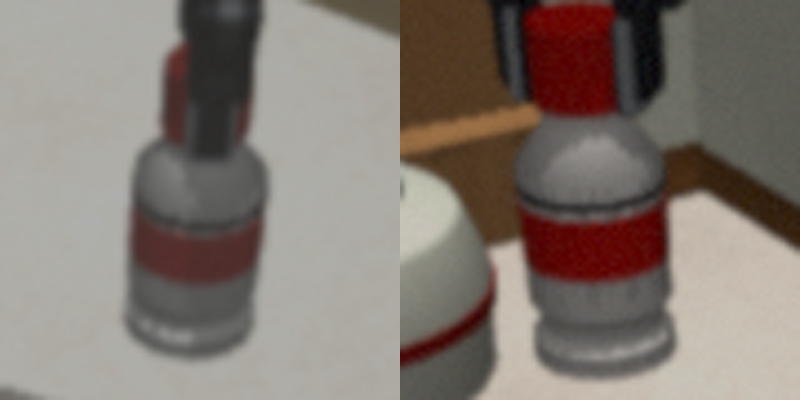

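The bottle hangs upright. Its base is at scene column 382.7 and side column 253.2, against 382.3 and 252.5 predicted. The vision estimate for the plate is z≈80 mm, so I descend to about 15 mm above it and then creep.

Call:
{"fn": "jog_arm", "kwargs": {"delta_pos": [[0,0,0.08],[0,0,0.2],[0,0,0.34],[0,0,0.48],[0,0,0.62],[0,0,0.76],[0,0,0.88],[0,0,0.96],[0,0,1.0]], "delta_rot": [[0,0,0],[0,0,0],[0,0,0],[0,0,0],[0,0,0],[0,0,0],[0,0,0],[0,0,0],[0,0,0]]}}

```text
time_s: 13.55
position: [0.5911, 0.2082, 0.2308]
eef_rot: [0.0, 0.948, 0.318, 0.001]
contact_force: [-0.1, -0.5, -4.1]
opening: 0.0385
grip_force: 84.7
```

Call:
{"fn": "jog_arm", "kwargs": {"delta_pos": [[0,0,0.06],[0,0,0.13],[0,0,0.2],[0,0,0.26],[0,0,0.3],[0,0,0.3],[0,0,0.3],[0,0,0.3]], "delta_rot": [[0,0,0],[0,0,0],[0,0,0],[0,0,0],[0,0,0],[0,0,0],[0,0,0],[0,0,0]]}}

```text
time_s: 14.35
position: [0.5914, 0.2084, 0.2079]
eef_rot: [0.0, 0.948, 0.318, 0.001]
contact_force: [-0.3, -0.0, -3.1]
opening: 0.0384
grip_force: 84.7
```

Call:
{"fn": "jog_arm", "kwargs": {"delta_pos": [[0,0,0.02],[0,0,0.04],[0,0,0.06],[0,0,0.075],[0,0,0.075],[0,0,0.075]], "delta_rot": [[0,0,0],[0,0,0],[0,0,0],[0,0,0],[0,0,0],[0,0,0]]}}

```text
time_s: 14.95
position: [0.5913, 0.2084, 0.2015]
eef_rot: [0.0, 0.948, 0.318, 0.001]
contact_force: [0.6, -0.1, -4.1]
opening: 0.0385
grip_force: 84.7
```

Run:
```python
from cell import r
import cv2,numpy as np
o=[]
for n,(x,y) in(("scene",(330,140)),("side",(207,110))):
    im=r.get_image(n)["pixels"];o.append(cv2.resize(im[y:y+100,x:x+100],(400,400),interpolation=2))
cv2.imwrite("pics/near.png",np.hstack(o))
```

```text
(no output)
```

View pics/near.png

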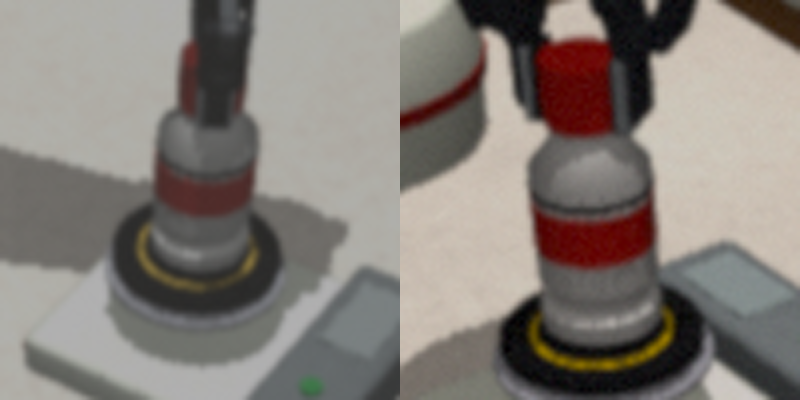

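Call:
{"fn": "jog_arm", "kwargs": {"delta_pos": [[0,0,0.01],[0,0,0.02],[0,0,0.03],[0,0,0.04],[0,0,0.04],[0,0,0.04]], "delta_rot": [[0,0,0],[0,0,0],[0,0,0],[0,0,0],[0,0,0],[0,0,0]]}}

```text
time_s: 15.65
position: [0.5913, 0.2084, 0.1983]
eef_rot: [0.0, 0.948, 0.318, 0.001]
contact_force: [-0.2, 0.8, -3.5]
opening: 0.0379
grip_force: 84.7
```

The base is centred in the ring: scene 198 against 197, side 602 against 603. I creep down in 2 mm steps, watching the force.

Call:
{"fn": "jog_arm", "kwargs": {"delta_pos": [[0,0,0.01],[0,0,0.02],[0,0,0.025],[0,0,0.025],[0,0,0.025]], "delta_rot": [[0,0,0],[0,0,0],[0,0,0],[0,0,0],[0,0,0]]}}

```text
time_s: 16.15
position: [0.5913, 0.2084, 0.1964]
eef_rot: [0.0, 0.948, 0.318, 0.001]
contact_force: [0.6, 0.6, -3.9]
opening: 0.0379
grip_force: 84.7
```

Call:
{"fn": "jog_arm", "kwargs": {"delta_pos": [[0,0,0.01],[0,0,0.02],[0,0,0.02],[0,0,0.02]], "delta_rot": [[0,0,0],[0,0,0],[0,0,0],[0,0,0]]}}

```text
time_s: 16.55
position: [0.5913, 0.2084, 0.1948]
eef_rot: [0.0, 0.948, 0.318, 0.001]
contact_force: [0.2, 0.3, -4.4]
opening: 0.0384
grip_force: 84.7
```

Call:
{"fn": "jog_arm", "kwargs": {"delta_pos": [[0,0,0.01],[0,0,0.02],[0,0,0.02],[0,0,0.02]], "delta_rot": [[0,0,0],[0,0,0],[0,0,0],[0,0,0]]}}

```text
time_s: 16.95
position: [0.5913, 0.2084, 0.1931]
eef_rot: [0.0, 0.948, 0.318, 0.001]
contact_force: [0.5, -0.1, -3.6]
opening: 0.0384
grip_force: 84.7
```

Call:
{"fn": "jog_arm", "kwargs": {"delta_pos": [[0,0,0.01],[0,0,0.02],[0,0,0.02],[0,0,0.02]], "delta_rot": [[0,0,0],[0,0,0],[0,0,0],[0,0,0]]}}

```text
time_s: 17.35
position: [0.5914, 0.2085, 0.192]
eef_rot: [0.0, 0.948, 0.318, 0.001]
contact_force: [0.0, -1.0, 0.7]
opening: 0.0382
grip_force: 85.0
```

Contact: the plate now carries about 4 N, which is the bottle's weight. I check that it is steady, then release.

Call:
{"fn": "jog_arm", "kwargs": {"delta_pos": [[0,0,0.004],[0,0,0.004],[0,0,0.004],[0,0,0.004]], "delta_rot": [[0,0,0],[0,0,0],[0,0,0],[0,0,0]], "force": 20}}

```text
time_s: 17.75
position: [0.5914, 0.2085, 0.1915]
eef_rot: [0.0, 0.948, 0.318, 0.001]
contact_force: [-0.1, -0.8, 1.9]
opening: 0.0384
grip_force: 85.1
```

Call:
{"fn": "jog_arm", "kwargs": {"delta_pos": [[0,0,0],[0,0,0],[0,0,0],[0,0,0],[0,0,0],[0,0,0],[0,0,0],[0,0,0],[0,0,0],[0,0,0]], "delta_rot": [[0,0,0],[0,0,0],[0,0,0],[0,0,0],[0,0,0],[0,0,0],[0,0,0],[0,0,0],[0,0,0],[0,0,0]], "fingers": 0}}

```text
time_s: 18.75
position: [0.5913, 0.2084, 0.1913]
eef_rot: [0.0, 0.948, 0.318, 0.001]
contact_force: [-0.0, -0.3, 0.4]
opening: 0.0856
grip_force: 0.0
```

Released. I retreat straight up.

Call:
{"fn": "jog_arm", "kwargs": {"delta_pos": [[0,0,-0.06],[0,0,-0.16],[0,0,-0.28],[0,0,-0.42],[0,0,-0.58],[0,0,-0.74],[0,0,-0.9],[0,0,-1.0]], "delta_rot": [[0,0,0],[0,0,0],[0,0,0],[0,0,0],[0,0,0],[0,0,0],[0,0,0],[0,0,0]]}}

```text
time_s: 19.55
position: [0.5914, 0.2085, 0.2733]
eef_rot: [0.0, 0.948, 0.318, 0.002]
contact_force: [0.4, -0.7, -0.3]
opening: 0.0852
grip_force: 0.0
```

Call:
{"fn": "jog_arm", "kwargs": {"delta_pos": [[0,0,-0.2],[0,0,-0.4],[0,0,-0.5],[0,0,-0.5],[0,0,-0.5],[0,0,-0.5]], "delta_rot": [[0,0,0],[0,0,0],[0,0,0],[0,0,0],[0,0,0],[0,0,0]]}}

```text
time_s: 20.15
position: [0.591, 0.2084, 0.3103]
eef_rot: [0.0, 0.948, 0.318, 0.0]
contact_force: [-0.6, -0.3, 0.0]
opening: 0.0855
grip_force: 0.0
```

Run:
```python
from cell import r
import cv2,numpy as np
o=[]
for n,(x,y) in(("scene",(130,80)),("side",(180,60))):
    im=r.get_image(n)["pixels"];o.append(cv2.resize(im[y:y+300,x:x+300],(400,400),interpolation=2))
cv2.imwrite("pics/end.png",np.hstack(o))
```

```text
(no output)
```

View pics/end.png

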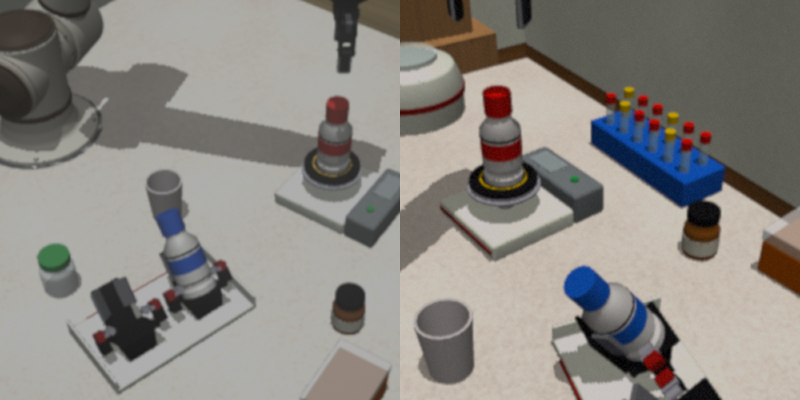

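The red bottle stands upright in the middle of the plate, near (333,140) in the scene crop and (503,140) in the side crop. The blue bottle and the other vessels are where they were, and the gripper is clear.

```bash
python3 -c "
from cell import r
print(r.sign_off())"
```

```text
the job is handed in; nothing more can be done
None
```

The red bottle is standing upright in the middle of the black plate, lowered gently and released with the gripper clear after about 20 s; the blue bottle and the other vessels were left alone, and the job is handed in.

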